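Unstack slide carriers, pile their spacers, lean a carrier to dry

TASK

Take the stack in the grey cradle apart down to the lower slide carrier: pile both orange spacer plates in the blue tray, the second squarely on the first, and lean the upper carrier gently on the drying easel, a short edge standing behind the front lip, its back on the bar and its slides facing out. The lower carrier stays in its cradle; never lift it out, turn a carrier onto its slides or push the other things on the desk about.

Things in the scene. Friction and masses are not known exactly. Their poses are not given: they have to be found in the camera images.
- cradle: fixed grey transport cradle, base plate 138x80x6 mm (own x long); origin at the centre of its underside. Its four corner angles, 12 mm high, hold the lower carrier on the plate with 2 mm play. The stack stands here, from below: lower carrier (underside 6 mm above the desk), spacer A (10 mm), upper carrier (24 mm), spacer B (28 mm), top at 42 mm; all long sides run along the cradle's x within a few degrees.
- spacer_b_mid (a point): rigid orange spacer plate, 112 mm long (own x), 54 mm wide (own y), 14 mm high, 0.09 kg: an 11 mm plate on two 3 mm end lands, flat on top; the point is its centre, 7 mm above its underside; own z up. Topmost in the stack: it stands inside the rim of the upper carrier with 2 mm play, its upper 9 mm stand clear above the rim.
- carrier_up_mid (a point): dark grey metal slide carrier: a shallow tray 124 mm long (own x), 66 mm wide (own y), 9 mm high, 0.14 kg, 4 mm floor, 4 mm wide rim 5 mm deep (inside 116x58 mm), two glass slides fixed in it, flat underneath; the point is its centre, 4.5 mm above its underside; own z up, out of the slide side. Either short edge may be its foot. Lies flat on spacer A, held there by friction only; 9 mm of air between its underside and the rim of the carrier below.
- spacer_a_mid (a point): rigid orange spacer plate, 112 mm long (own x), 54 mm wide (own y), 14 mm high, 0.09 kg: an 11 mm plate on two 3 mm end lands, flat on top; the point is its centre, 7 mm above its underside; own z up. Under the upper carrier, standing inside the rim of the lower carrier with 2 mm play, its upper 9 mm clear above that rim.
- carrier_low_mid (a point): dark grey metal slide carrier: a shallow tray 124 mm long (own x), 66 mm wide (own y), 9 mm high, 0.14 kg, 4 mm floor, 4 mm wide rim 5 mm deep (inside 116x58 mm), two glass slides fixed in it, flat underneath; the point is its centre, 4.5 mm above its underside; own z up, out of the slide side. Either short edge may be its foot. Bottom of the stack, stays in the cradle.
- tray_floor (a point): centre of the floor of the fixed blue spacer tray, 5 mm above the desk; frame as the tray's: x along its length. Room inside 132x74 mm (x, y); four corner angles, 15 mm high above the desk, each reaching 26 mm along both sides; the middle of all sides is open, so fingers have room at the middle of the long sides.
- easel: fixed green drying easel, foot plate 124x100x6 mm (x -56 to +68 mm, y -50 to +50 mm); origin on the desk; own x points from the lip to the bar; own z up. A carrier on it, slides facing up and to own -x: with its foot edge 10 mm behind the lip it leans at 50 degrees, centre at x +3.5, z +56 mm from here; foot against the lip: 45 degrees, x -2, z +53 mm.
- easel_lip (a point): middle of the top edge of the easel's front lip: x -50, z 20 mm in the easel; the lip stands 14 mm above the foot plate, its inner face is at x -50 mm, it is 100 mm wide along y.
- easel_bar (a point): middle of the easel's black sleeved level bar, 10 mm thick, along own y, 56 mm wide, axis at x +23, z 65 mm in the easel, on two steel uprights 64 mm apart.
- monitor: fixed wide monitor beyond the work, to be kept clear of; origin on the desk under its foot; own x points away from the screen side. Its screen front lies at own x -50 mm, 714 mm wide along own y, from 126 to 537 mm above the desk: it overhangs the back of the desk. A closed blue slide box, fixed, lies below its left end.
- dish_2_mid (a point): round clear culture dish with lid, 62 mm across, 14 mm high; loose bystander, the point is its centre; leave alone
- coverslip_box_mid (a point): small white box with blue lid, 30x30x16 mm; loose bystander, the point is its centre; leave alone
- timer_mid (a point): white bench timer, 41x68x50 mm; loose bystander, the point is its centre; leave alone
- tweezers_mid (a point): steel tweezers lying flat, 124x12x8 mm; loose bystander, the point is its centre; leave alone
- filter_cube_0_mid (a point): black cube with a green round window, 39x40x37 mm; loose bystander, the point is its centre; leave alone
There are look-alikes about, which are no part of the job. Leave any pink look-alike of the part that bears spacer_b_mid alone.

How it is judged:
By the outcome, as a careful person would: the job done as asked, in the order asked, and still so for the second after the job is handed in, with the robot touching nothing.
It also fails if it takes over 72 s, if anything falls off the work surface, if the arm or the gripper's body presses on something with over 40 N, if the wrist force passes 120 N, or if a joint passes its speed limit or range.

ROBOT

A 6-joint arm with a two-finger parallel gripper is mounted at the origin on a cart in front of the work surface, level with it; the furniture and walls round the work are solid. World frame = base frame: x ahead of the robot, y to its left, z up, the work surface at z = 0. Lengths are in m, angles in rad, forces in N, time in s.
With the tool pointing down it reaches from about 0.425 to 0.95 m from the base axis. Payload 3.5 kg.
Tool frame: the origin (TCP) lies midway between the tips of the shut fingers; the grasp point (between the pads) lies 19 mm behind it; z points along the fingers, y is the direction in which the jaws open and shut (so a half turn about z gives the same grasp; the last joint's range is limited). The gripper opens to 85 mm and grips with 20 to 120 N. Pads are 22 mm wide; open, the fingers measure 114 mm over their backs; the gripper's body (76 mm by 85 mm) begins 54 mm behind the grasp point. The pads swing forward as they close: fully open they stand 13 mm farther back than shut.
Start: joints at [-1.495, 0.286, 1.577, -0, 1.279, -0.15], TCP at [0.151, -0.658, 0.231] pointing down, gripper open.
Joint ranges: [-2.77, 2.77], [-0.9, 2.22], [0.21, 2.48], [-1.53, 4.67], [0.24, 2.81], [-2.84, 2.84]. Speed limits (rad/s): [2.79, 2.79, 3.14, 3.14, 3.14, 3.14].

INTERFACE

Orientations are given as a unit quaternion [x, y, z, w].
In Python, from plant import ctrl gives the robot as it stands.
- The arm moves only by the tool apply_moves, never from a script. Its argument "moves" is a list that holds one entry, the list of rows, each a list of 7 numbers: the shift along the tool's x, y, z in m, then the turn, a rotation vector about the tool's x, y, z in degrees, then the gripper's target within -1 to 1 (shut at 1, half-way at 0, fully open at -1). In form: [[[tx, ty, tz, ax, ay, az, hand], ...]]. A call has 1 to 12 rows; each row shifts and turns the pose as measured when the row begins, along the tool's axes as they then stand; what a row does not reach is not made up. A row lasts 1/10 s, in which the tool goes at most 50 mm and 8.59 degrees, less where a joint would pass 70% of its speed; a pose out of reach is approached as far as the arm can. A call with a gripper value outside its range is refused whole. The fingers move at their own pace and stop on an object; "force" is the grip in N (left out, the last holds). Time passes only in rows, so rows that do not move let the fingers close. It gives the time, the measured TCP pose, the force and the opening at its end, in the units of the state.
- ctrl.get_state(): the state, without advancing time (a new reading comes with each control period).
- ctrl.read_camera(name): name is "scene" or "side" or "wrist"; returns the picture (480x640x3 uint8, red, green, blue); there is no depth.
- ctrl.get_calibration(name): a dict with "camera_matrix" (3x3 intrinsics, pixels), "cam_to_world" (4x4, takes a point from camera to world coordinates). Camera axes: x right, y up, looking along -z (the intrinsics and any distortion apply to the point x, -y, -z); pixel columns grow to the right and rows downward; lengths in m; the calibration is good to about 2 mm. The wrist camera is an equidistant fisheye: a pixel r from the principal point sees the ray r / f radians off the axis. A picture is of the moment at which its call begins: read the wrist's pose just before it. get_calibration takes no time and is no camera call; for the wrist camera it gives the pose at the moment of the call.
- ctrl.sign_off(): hands the job in, once; it reports no verdict.
The state is a dict: "time": time; "qpos": joint angles; "dq": joint speeds; "joint_efforts": joint torques, N m; "eef_pos": TCP position; "tcp_rot": TCP orientation; "contact_force": force on the tool from outside, world axes, zero at the start; "wrist_torque": the same for the moment, N m; "opening": opening from 0.0 (shut) to 1.0 (fully open).
Only numpy, scipy, OpenCV 4.12 (cv2) and the standard library are available. Lean on these libraries where they do the work, as an engineer would, in place of code of your own. Each camera call takes 0.05 s, during which the arm holds its last target. There are 200 camera calls.

## Working session

There is one attempt and no reset: what is moved stays moved. The work goes in short steps, Python scripts to look and compute and a tool call to move; the robot and the scene stay as the last step left them, time stands still between calls to the robot, and variables do not carry over. Pictures are saved under pics/ and viewed, about 8 in all and at most 12, crops included, and the job is handed in when it is done.

Besides the shell and the picture viewer there is one more tool, called after "Request:" as name(argument=value, ...) on one line, values as JSON. apply_moves: Moves the arm, as the interface text tells. Its arguments: {"type":"object","properties":{"moves":{"type":"array","items":{"type":"array","items":{"type":"array","items":{"type":"number"}}}},"force":{"type":"number"}},"required":["moves"]}

```bash
ls; mkdir -p pics
python3 - <<'E'
from plant import ctrl
import cv2,numpy as np
s=ctrl.get_state();print(s)
for n in("scene","side","wrist"):
    c=ctrl.get_calibration(n);print(n,np.round(c["camera_matrix"],1).tolist(),np.round(c["cam_to_world"],3).tolist(),[k for k in c])
    cv2.imwrite(f"pics/{n}0.png",ctrl.read_camera(n)[:,:,::-1])
E
```

```text
pics
{'time': 0.0, 'qpos': array([-1.49497540e+00,  2.87181332e-01,  1.57816720e+00, -3.53579987e-05,
        1.27859528e+00, -1.49962747e-01]), 'dq': array([-1.34154272e-03, -6.94185831e-04,  2.66192251e-05, -3.61529085e-04,
       -4.46924287e-04,  2.57504156e-04]), 'joint_efforts': array([ 8.09371577e-04, -4.05981767e+01, -2.92626822e+01, -1.29258756e-04,
        5.93096047e-03,  1.34350267e-05]), 'eef_pos': array([ 0.1511074 , -0.65719898,  0.22994204]), 'tcp_rot': array([ 9.93633219e-01,  1.12657198e-01,  2.66576290e-05, -1.17539384e-03]), 'contact_force': array([ 0.20290836, -0.56101847,  0.11952745]), 'wrist_torque': array([-0.06864072,  0.02056308, -0.00339903]), 'opening': 1.002572434759492}
scene [[506.5, 0.0, 314.9], [0.0, 506.5, 243.3], [0.0, 0.0, 1.0]] [[-0.897, 0.197, -0.397, 0.167], [-0.443, -0.372, 0.816, 0.784], [0.013, 0.907, 0.421, 0.504], [0.0, 0.0, 0.0, 1.0]] ['camera_matrix', 'cam_to_world']
side [[526.2, 0.0, 314.7], [0.0, 526.2, 241.8], [0.0, 0.0, 1.0]] [[1.0, 0.008, 0.018, 0.603], [0.012, 0.459, -0.888, -1.145], [-0.015, 0.888, 0.459, 0.657], [0.0, 0.0, 0.0, 1.0]] ['camera_matrix', 'cam_to_world']
wrist [[371.6, 0.0, 318.9], [0.0, 371.6, 236.1], [0.0, 0.0, 1.0]] [[0.223, 0.933, 0.281, 0.224], [-0.975, 0.215, 0.06, -0.64], [-0.004, -0.288, 0.958, 0.374], [0.0, 0.0, 0.0, 1.0]] ['camera_matrix', 'cam_to_world']
```

View pics/scene0.png

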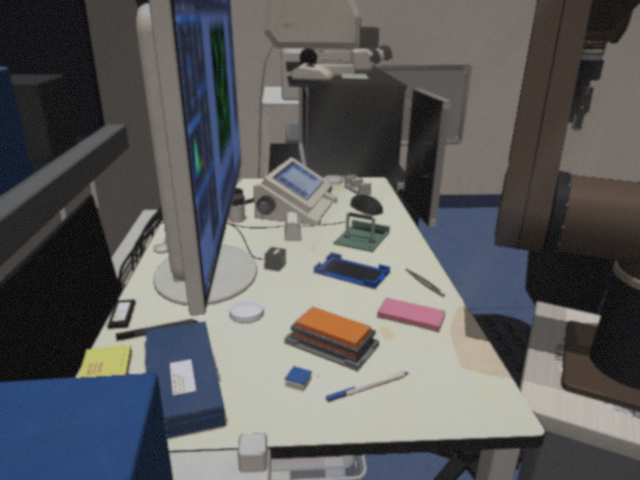

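View pics/side0.png

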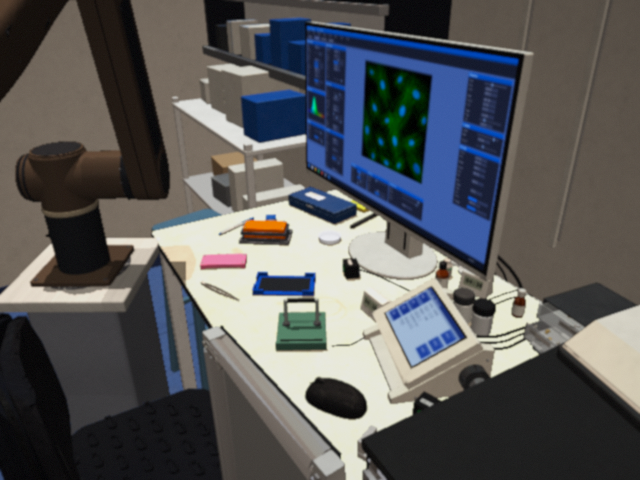

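Candidates for spacer B: the orange stack at scene (332,335) / side (265,232), and the pink block at scene (411,314) / side (224,261), which is the look-alike. I choose the orange one. The blue tray is at scene (352,270) / side (285,284), not the blue slide box at (183,375). The easel is at scene (362,235) / side (302,330).

```bash
cat > h.py <<'E'
from plant import ctrl
import cv2,numpy as np
from scipy.spatial.transform import Rotation as R
def ray(n,uv,c=None):
    c=c or ctrl.get_calibration(n);K=np.array(c["camera_matrix"]);T=np.array(c["cam_to_world"])
    uv=np.atleast_2d(uv).astype(float);x=(uv-K[:2,2])/np.diag(K)[:2]
    if n=="wrist":
        r=np.linalg.norm(x,axis=1,keepdims=True)+1e-12
        d=np.c_[x/r*np.sin(r),np.cos(r)]
    else: d=np.c_[x,np.ones(len(x))]
    d=d*[1,-1,-1]
    return T[:3,3],d@T[:3,:3].T
def plane(n,uv,z,c=None):
    o,d=ray(n,uv,c);return o+d*((z-o[2])/d[:,2])[:,None]
def proj(n,p,c=None):
    c=c or ctrl.get_calibration(n);K=np.array(c["camera_matrix"]);T=np.array(c["cam_to_world"])
    q=(np.atleast_2d(p)-T[:3,3])@T[:3,:3]*[1,-1,-1]
    if n=="wrist":
        r=np.linalg.norm(q[:,:2],axis=1,keepdims=True);x=q[:,:2]/(r+1e-12)*np.arctan2(r,q[:,2:])
    else: x=q[:,:2]/q[:,2:]
    return x*np.diag(K)[:2]+K[:2,2]
def mask(im,kind):
    h=cv2.cvtColor(im,cv2.COLOR_RGB2HSV)
    lo,hi={"orange":((3,150,110),(18,255,255)),"blue":((105,150,40),(130,255,255)),"green":((60,50,20),(90,255,200)),"pink":((160,80,100),(179,255,255))}[kind]
    return cv2.inRange(h,lo,hi)
def blobs(m,minA=60):
    cs,_=cv2.findContours(m,cv2.RETR_EXTERNAL,cv2.CHAIN_APPROX_NONE)
    return sorted([c[:,0] for c in cs if cv2.contourArea(c)>minA],key=lambda c:-cv2.contourArea(c))
def rect(P):
    (c,(w,h),a)=cv2.minAreaRect((np.asarray(P)[:,:2]*1000).astype(np.float32))
    if h>w:w,h,a=h,w,a+90
    return np.round(c,1),round(w,1),round(h,1),round((a+90)%180-90,1)
E
python3 - <<'E'
from h import *
for n in("scene","side"):
    im=cv2.imread(f"pics/{n}0.png")[:,:,::-1].copy()
    for k,z in(("orange",.042),("blue",.010),("green",.006),("pink",.014)):
        for b in blobs(mask(im,k))[:6]:
            P=plane(n,b,z);r=rect(P)
            if r[1]<300: print(n,k,b.mean(0).round(),r)
E
```

```text
scene orange [334. 327.] (array([436.8, 158. ]), 113.3, 60.5, -6.5)
scene blue [102. 431.] (array([670.8, 476.3]), 249.6, 186.4, 30.5)
scene blue [360. 277.] (array([473. , -68.9]), 129.1, 72.8, 40.7)
scene green [365. 239.] (array([ 542.5, -277. ]), 134.2, 70.0, -88.8)
scene pink [411. 314.] (array([346.9,  21.1]), 108.5, 64.9, 3.1)
side orange [264. 226.] (array([442. , 143.9]), 114.2, 69.2, -1.1)
side blue [284. 284.] (array([ 509. , -103.7]), 138.3, 91.9, -3.0)
side blue [321. 206.] (array([595.1, 365.9]), 248.7, 134.7, -46.3)
side blue [446. 313.] (array([ 857.5, -220. ]), 181.1, 10.1, -80.3)
side blue [419. 300.] (array([ 809.1, -176.6]), 67.5, 23.8, 42.6)
side blue [435. 344.] (array([ 816.9, -327.6]), 35.5, 21.2, -82.4)
side green [301. 329.] (array([ 554.7, -274.9]), 117.3, 97.2, 89.7)
side pink [223. 261.] (array([350.7,  -0.7]), 110.5, 67.6, 2.2)
```

View pics/wrist0.png

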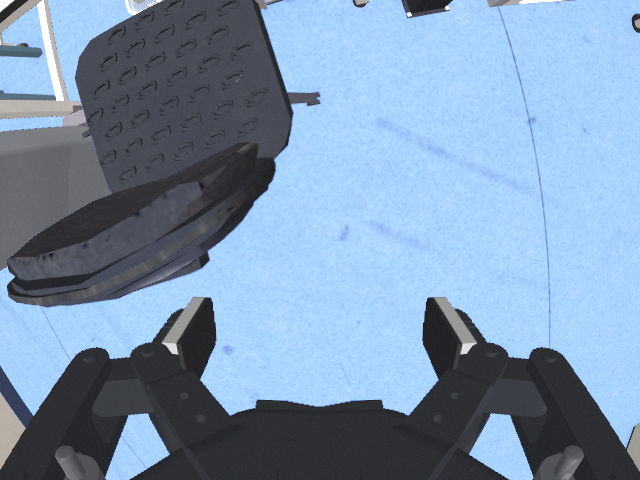

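Request:
apply_moves(moves=[[[0.031,-0.033,-0.009,0,0,1.1,-1],[0.031,-0.033,-0.009,0,0,1.1,-1],[0.031,-0.033,-0.009,0,0,1.1,-1],[0.031,-0.033,-0.009,0,0,1.1,-1],[0.031,-0.033,-0.009,0,0,1.1,-1],[0.031,-0.033,-0.009,0,0,1.1,-1],[0.031,-0.033,-0.009,0,0,1.1,-1],[0.031,-0.033,-0.009,0,0,1.1,-1],[0.031,-0.033,-0.009,0,0,1.1,-1],[0.031,-0.033,-0.009,0,0,1.1,-1],[0.031,-0.033,-0.009,0,0,1.1,-1],[0.031,-0.033,-0.009,0,0,1.1,-1]]])

```text
time: 1.35
eef_pos: [0.4809, -0.2083, 0.337]
tcp_rot: [1.0, -0.013, -0.001, -0.006]
contact_force: [0.0, 0.2, -0.0]
opening: 1.001
```

```bash
cat > snap.py <<'E'
import sys,json
from h import *
nm=sys.argv[1];c=ctrl.get_calibration("wrist");im=ctrl.read_camera("wrist")
cv2.imwrite(f"pics/{nm}.png",im[:,:,::-1]);json.dump({k:np.array(v).tolist() for k,v in c.items()},open(f"pics/{nm}.json","w"))
for k,z in(("orange",.042),("blue",.015),("green",.006)):
    for b in blobs(mask(im,k),200)[:4]: print(k,b.mean(0).round(),rect(plane("wrist",b,z,c)))
E
python3 snap.py w1
```

```text
blue [238. 164.] (array([510.6, -98.7]), 139.6, 83.7, -2.6)
blue [ 20. 123.] (array([619.3, 290.9]), 115.2, 75.9, -46.3)
blue [ 8. 14.] (array([811.8, 302.1]), 66.4, 36.3, -59.8)
green [372. 126.] (array([ 556.1, -272.9]), 126.1, 99.3, -89.4)
```

View pics/w1.png

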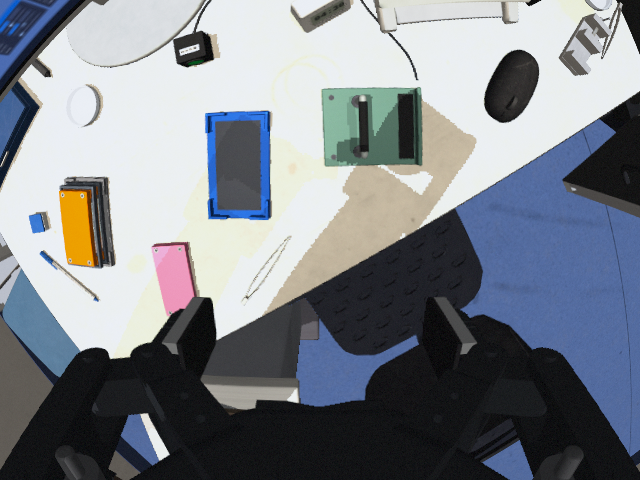

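The wrist view shows the easel at (372,126), with its lip on the right (x≈421, world −y) and its bar at x≈363, so easel x ≈ world +y. The tray is at (238,164), the orange stack at (85,222) and the pink look-alike at (172,278). Next I move over the stack.

Request:
apply_moves(moves=[[[-0.006,-0.036,0.011,0,0,0,-1],[-0.006,-0.036,0.011,0,0,0,-1],[-0.006,-0.036,0.011,0,0,0,-1],[-0.006,-0.036,0.011,0,0,0,-1],[-0.006,-0.036,0.011,0,0,0,-1],[-0.006,-0.036,0.011,0,0,0,-1],[-0.006,-0.036,0.011,0,0,0,-1],[-0.006,-0.036,0.011,0,0,0,-1],[-0.006,-0.036,0.011,0,0,0,-1],[-0.006,-0.036,0.011,0,0,0,-1]]])

```text
time: 2.4
eef_pos: [0.4309, 0.1716, 0.2299]
tcp_rot: [1.0, -0.011, 0.004, -0.007]
contact_force: [0.7, -0.5, 0.3]
opening: 1.0
```

```bash
python3 snap.py w2
python3 - <<'E'
from h import *
print(ctrl.get_state()['eef_pos'],proj("wrist",[[.44,.15,.042]]))
E
```

```text
orange [346. 190.] (array([442.6, 150.9]), 112.0, 54.3, -5.3)
blue [559. 135.] (array([510.4, -93.3]), 139.1, 89.6, -2.5)
blue [235. 191.] (array([447.7, 260. ]), 29.9, 29.7, 3.5)
green [632. 110.] (array([ 554.8, -221.2]), 98.8, 31.6, 1.0)
[0.42860164 0.17558579 0.22769164] [[352.04235428 198.256004  ]]
```

View pics/w2.png

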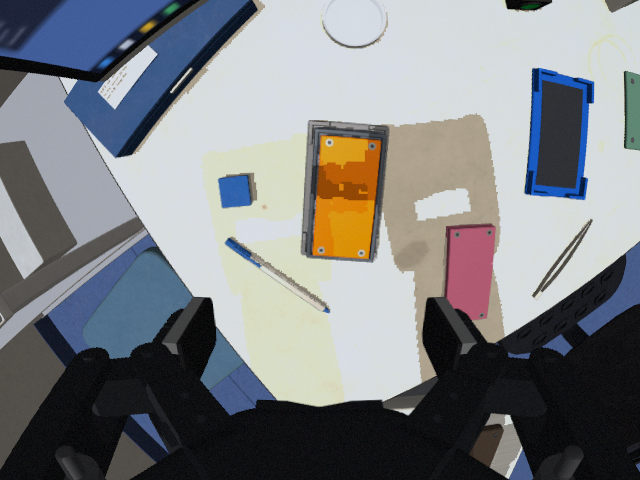

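The pile's top spacer is clear at (346,190), measuring 112.0×54.3 mm, which matches the description and is the right choice.

```bash
cat > go.py <<'E'
# go.py x y z yaw tilt : tool-frame shift (mm) and rotvec (deg) to target (tool x at yaw, tilt about tool y)
import sys
from h import *
x,y,z,yaw,t=map(float,sys.argv[1:6])
s=ctrl.get_state();C=R.from_quat(s["tcp_rot"])
T=R.from_euler("z",yaw,degrees=True)*R.from_quat([1,0,0,0])*R.from_euler("y",t,degrees=True)
print("pos",s["eef_pos"].round(4),"open",round(s["opening"],3),"F",s["contact_force"].round(1),"q",s["qpos"].round(2),"t",round(s["time"],2))
print("shift mm",(C.inv().apply(np.array([x,y,z])-s["eef_pos"])*1000).round(1),"rot",(C.inv()*T).as_rotvec(degrees=True).round(2))
E
python3 go.py .4426 .1509 .10 -5.3 0
```

```text
pos [0.4286 0.1756 0.2277] open 1.001 F [-3.2  1.9 -1.6] q [ 0.16 -0.2   2.09  0.02  1.25  1.74] t 2.45
shift mm [ 14.1  26.6 127.3] rot [-0.99 -0.13  4.25]
```

Request:
apply_moves(moves=[[[0.0035,0.0066,0.032,-0.25,0,1.06,-1],[0.0035,0.0066,0.032,-0.25,0,1.06,-1],[0.0035,0.0066,0.032,-0.25,0,1.06,-1],[0.0035,0.0066,0.032,-0.25,0,1.06,-1],[0,0,0,0,0,0,-1],[0,0,0,0,0,0,-1]]])

```text
time: 3.05
eef_pos: [0.441, 0.1529, 0.0961]
tcp_rot: [0.999, -0.043, 0.002, -0.0]
contact_force: [0.8, -0.1, 0.3]
opening: 1.0
```

```bash
python3 snap.py w3; python3 go.py .4426 .1509 .032 -5.3 0
```

```text
orange [324. 248.] (array([443. , 150.8]), 112.7, 54.1, -5.4)
blue [602. 131.] (array([511.2, -81.2]), 139.2, 72.6, -2.3)
blue [164. 249.] (array([447.6, 260. ]), 31.1, 30.4, -85.9)
pos [0.4407 0.1529 0.096 ] open 0.997 F [-0.9 -0.1 -0.4] q [ 0.12 -0.02  2.18 -0.    0.97  1.77] t 3.1
shift mm [ 1.8  1.9 64. ] rot [-0.02 -0.17  0.38]
```

Request:
apply_moves(moves=[[[0.0009,0.001,0.025,0,0,0.2,-1],[0.0009,0.001,0.025,0,0,0.2,-1],[0,0,0.014,0,0,0,-1],[0,0,0,0,0,0,-1],[0,0,0,0,0,0,0.2],[0,0,0,0,0,0,0.2],[0,0,0,0,0,0,0.2]]], force=30)

```text
time: 3.8
eef_pos: [0.4535, 0.1532, 0.0447]
tcp_rot: [0.999, -0.045, 0.014, -0.002]
contact_force: [1.1, -0.5, -0.1]
opening: 0.516
```

```bash
python3 go.py .4426 .1509 .031 -5.3 0
```

```text
pos [0.4535 0.1532 0.0447] open 0.516 F [ 1.1 -0.5 -0.1] q [0.11 0.09 2.19 0.   0.83 1.77] t 3.8
shift mm [-11.    3.4  13.4] rot [-0.36 -1.63  0.13]
```

Request:
apply_moves(moves=[[[0,0,0,0,0,0,-1],[0,0,0,0,0,0,-1],[0,0,0,0,0,0,-1],[-0.011,0.0034,0.0,-0.3,-1.6,0.1,-1],[0,0,0,0,0,0,-1]]])

```text
time: 4.3
eef_pos: [0.4426, 0.1509, 0.0464]
tcp_rot: [0.999, -0.046, 0.001, -0.001]
contact_force: [-0.2, 1.2, -0.7]
opening: 1.002
```

```bash
python3 go.py .4426 .1509 .031 -5.3 0
```

```text
pos [0.4426 0.1509 0.0464] open 1.002 F [-0.2  1.2 -0.7] q [0.11 0.07 2.2  0.   0.86 1.77] t 4.3
shift mm [ 0.   0.  15.4] rot [-0.08 -0.1   0.04]
```

Request:
apply_moves(moves=[[[0,0,0.008,0,0,0,-1],[0,0,0.007,0,0,0,-1],[0,0,0,0,0,0,-1]]])

```text
time: 4.6
eef_pos: [0.4421, 0.1508, 0.0299]
tcp_rot: [0.999, -0.046, 0.001, -0.001]
contact_force: [-0.9, -0.2, -0.6]
opening: 0.998
```

```bash
python3 go.py .4426 .1509 .031 -5.3 0
```

```text
pos [0.4421 0.1508 0.0299] open 0.998 F [-0.9 -0.2 -0.6] q [0.11 0.11 2.21 0.   0.83 1.77] t 4.6
shift mm [ 0.5 -0.1 -1.1] rot [-0.07 -0.07  0.03]
```

Request:
apply_moves(moves=[[[0,0,-0.0012,0,0,0,0.4],[0,0,0,0,0,0,0.4],[0,0,0,0,0,0,0.4],[0,0,0,0,0,0,0.4],[0,0,0,0,0,0,0.4]]], force=35)

```text
time: 5.1
eef_pos: [0.4421, 0.1508, 0.0309]
tcp_rot: [0.999, -0.046, 0.0, -0.001]
contact_force: [0.4, 0.7, -1.1]
opening: 0.622
```

Request:
apply_moves(moves=[[[0,0,-0.005,0,0,0,0.4],[0,0,-0.01,0,0,0,0.4],[0,0,-0.015,0,0,0,0.4],[0,0,-0.02,0,0,0,0.4],[0,0,-0.03,0,0,0,0.4],[0,0,0,0,0,0,0.4]]])

```text
time: 5.7
eef_pos: [0.4416, 0.1507, 0.1159]
tcp_rot: [0.999, -0.046, -0.0, -0.001]
contact_force: [0.2, 0.0, -0.7]
opening: 0.62
```

```bash
python3 snap.py w4;  python3 go.py .51 -.099 .13 -2.6 0
```

```text
orange [319. 283.] (array([402. , 155.9]), 176.0, 88.3, -5.5)
blue [602. 130.] (array([510.7, -92.3]), 139.2, 92.3, -2.4)
blue [119.  56.] (array([592.4, 282.2]), 103.5, 22.3, -46.3)
blue [172. 242.] (array([447.8, 260.1]), 30.8, 30.5, -87.0)
blue [ 58. 152.] (array([524.6, 353.3]), 111.8, 22.7, -46.4)
pos [0.44   0.1505 0.1137] open 0.617 F [ 0.9  0.5 -1. ] q [ 0.11 -0.05  2.17  0.    1.02  1.77] t 5.75
shift mm [ 92.6 242.  -16.7] rot [-0.02  0.24 -2.67]
```

View pics/w4.png

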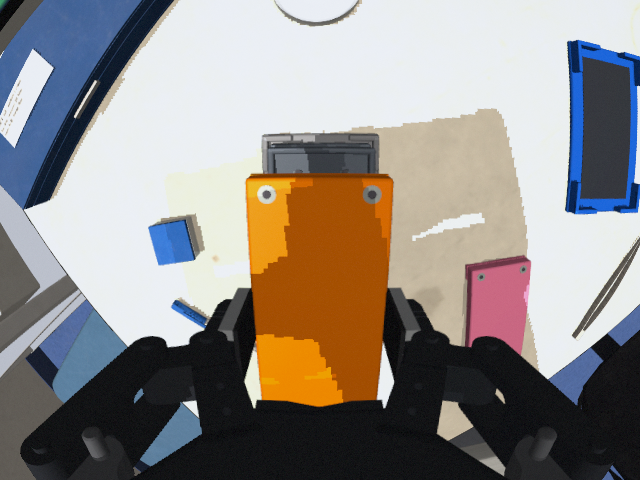

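Request:
apply_moves(moves=[[[0.0116,0.0302,-0.0033,0,0,-0.33,0.4],[0.0116,0.0302,-0.0033,0,0,-0.33,0.4],[0.0116,0.0302,-0.0033,0,0,-0.33,0.4],[0.0116,0.0302,-0.0033,0,0,-0.33,0.4],[0.0116,0.0302,-0.0033,0,0,-0.33,0.4],[0.0116,0.0302,-0.0033,0,0,-0.33,0.4],[0.0116,0.0302,-0.0033,0,0,-0.33,0.4],[0.0116,0.0302,-0.0033,0,0,-0.33,0.4],[0,0,0,0,0,0,0.4],[0,0,0,0,0,0,0.4]]])

```text
time: 6.75
eef_pos: [0.5101, -0.1042, 0.1293]
tcp_rot: [1.0, -0.021, -0.011, -0.003]
contact_force: [0.2, 1.0, -0.7]
opening: 0.62
```

```bash
python3 snap.py w5;  python3 go.py .51 -.099 .03 -2.6 0
```

```text
orange [319. 283.] (array([ 460.5, -100. ]), 188.8, 94.7, -2.1)
blue [313. 146.] (array([ 566.5, -100.4]), 81.4, 29.7, 87.5)
green [530. 161.] (array([ 554.3, -276.9]), 136.6, 104.1, -89.1)
pos [ 0.5101 -0.104   0.1293] open 0.619 F [ 0.5  0.4 -1.1] q [-0.39  0.07  2.02 -0.    1.07  1.22] t 6.8
shift mm [ 1.9 -4.6 99.3] rot [-0.25  1.27  0.27]
```

Request:
apply_moves(moves=[[[0.001,-0.0055,0.02,-0.2,1.2,0.27,0.4],[0,0,0.03,0,0,0,0.4],[0,0,0.03,0,0,0,0.4],[0,0,0.012,0,0,0,0.4],[0,0,0,0,0,0,0.4],[0,0,0,0,0,0,0.4]]])

```text
time: 7.4
eef_pos: [0.5089, -0.0918, 0.0342]
tcp_rot: [1.0, -0.019, -0.001, -0.001]
contact_force: [0.1, -0.2, -0.1]
opening: 0.62
```

```bash
python3 go.py .51 -.0985 .0085 -2.6 0
```

```text
pos [ 0.5089 -0.0918  0.0342] open 0.62 F [ 0.1 -0.2 -0.1] q [-0.38  0.2   2.08  0.    0.86  1.23] t 7.4
shift mm [ 1.4  6.8 25.7] rot [-0.15  0.14  0.37]
```

Request:
apply_moves(moves=[[[0.001,0.003,0.008,0,0,0.3,0.4],[0,0.003,0.006,0,0,0,0.4],[0,0,0.004,0,0,0,0.4],[0,0,0,0,0,0,0.4],[0,0,0,0,0,0,0.4]]])

```text
time: 7.9
eef_pos: [0.5129, -0.0994, 0.0189]
tcp_rot: [1.0, -0.022, 0.003, 0.0]
contact_force: [0.6, -0.9, -0.4]
opening: 0.623
```

```bash
python3 go.py .51 -.0985 .0085 -2.6 0
```

```text
pos [ 0.5129 -0.0994  0.0189] open 0.623 F [ 0.6 -0.9 -0.4] q [-0.39  0.24  2.08  0.    0.82  1.23] t 7.9
shift mm [-3.  -0.7 10.4] rot [ 0.01 -0.29  0.06]
```

Request:
apply_moves(moves=[[[-0.0025,-0.0007,0.004,0,-0.3,0,0.4],[0,0,0.004,0,0,0,0.4],[0,0,0.002,0,0,0,0.4],[0,0,0,0,0,0,0.4],[0,0,0,0,0,0,0.4]]])

```text
time: 8.4
eef_pos: [0.5104, -0.0986, 0.0084]
tcp_rot: [1.0, -0.022, -0.0, 0.0]
contact_force: [-0.2, 0.1, -0.6]
opening: 0.623
```

```bash
python3 go.py .51 -.0985 .0085 -2.6 0
```

```text
pos [ 0.5104 -0.0986  0.0084] open 0.623 F [-0.2  0.1 -0.6] q [-0.39  0.25  2.08 -0.    0.81  1.23] t 8.4
shift mm [-0.4 -0.1 -0.1] rot [0.02 0.   0.05]
```

Request:
apply_moves(moves=[[[0,0,0,0,0,0,0.0],[0,0,0,0,0,0,-0.7],[0,0,0,0,0,0,-1],[0,0,-0.02,0,0,0,-1],[0,0,-0.04,0,0,0,-1],[-0.005,-0.02,-0.045,0,0,0,-1],[-0.005,-0.02,-0.045,0,0,0,-1],[0,-0.02,-0.02,0,0,0,-1],[0,0,0,0,0,0,-1],[0,0,0,0,0,0,-1]]])

```text
time: 9.4
eef_pos: [0.5035, -0.0368, 0.1863]
tcp_rot: [1.0, -0.023, 0.001, -0.0]
contact_force: [-0.8, -0.4, -1.0]
opening: 1.001
```

```bash
sed -i 's/("orange",.042)/("orange",float(sys.argv[2]))/' snap.py; python3 snap.py w6 .019;  python3 go.py .4426 .1509 .10 -5.3 0
```

```text
orange [389. 200.] (array([511.5, -96.6]), 111.7, 54.7, -2.6)
blue [387. 199.] (array([511.1, -96.9]), 139.0, 82.4, -2.7)
blue [31. 93.] (array([652.7, 264.3]), 77.3, 31.3, 42.0)
blue [ 57. 279.] (array([447.5, 260.7]), 31.7, 29.9, -85.6)
green [558. 154.] (array([ 555.2, -276.8]), 137.5, 102.0, -89.3)
pos [ 0.5034 -0.037   0.186 ] open 1.0 F [-0.3  0.3  1. ] q [-0.28 -0.05  2.03  0.    1.16  1.34] t 9.45
shift mm [ -69.6 -184.8   86. ] rot [-0.04 -0.11  2.66]
```

Request:
apply_moves(moves=[[[-0.012,-0.03,0.01,0,0,0.4,-1],[-0.012,-0.03,0.01,0,0,0.4,-1],[-0.012,-0.03,0.01,0,0,0.5,-1],[-0.012,-0.03,0.01,0,0,0.5,-1],[-0.013,-0.03,0.015,0,0,0.4,-1],[-0.013,-0.025,0.015,0,0,0.4,-1],[0,0,0,0,0,0,-1],[0,0,0,0,0,0,-1]]])

```text
time: 10.25
eef_pos: [0.4328, 0.1414, 0.0991]
tcp_rot: [0.999, -0.052, -0.011, 0.002]
contact_force: [0.1, 0.0, 0.8]
opening: 0.997
```

```bash
python3 snap.py w7 .024;  python3 go.py .4346 .1516 .06 -5.3 0
python3 - <<'E'
import cv2
im=cv2.imread('pics/w7.png');cv2.imwrite('pics/w7c.png',cv2.resize(im[60:460,160:500],None,fx=1.5,fy=1.5))
E
```

```text
orange [607. 111.] (array([511.1, -90.9]), 108.9, 52.8, -2.1)
blue [593. 112.] (array([510.9, -88.4]), 139.1, 85.1, -2.5)
blue [147. 238.] (array([447.7, 260.1]), 31.2, 30.2, -85.6)
pos [0.4325 0.1411 0.0989] open 0.995 F [-0.3 -0.3 -0.9] q [ 0.09 -0.03  2.19 -0.    1.01  1.77] t 10.3
shift mm [  1.9 -10.8  38.8] rot [ 0.29  1.31 -0.69]
```

View pics/w7c.png

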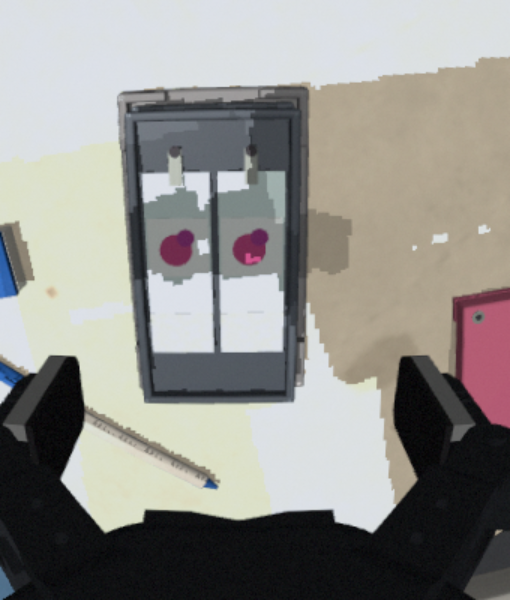

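The upper carrier is in place, with its outer rim corners in the crop at about (128,110), (301,112), (146,402) and (294,402).

Run:
```python
from h import *
import json
c=json.load(open('pics/w7.json'))
p=np.array([[128,110],[301,112],[146,402],[294,402]])/1.5+[160,60]
P=plane("wrist",p,.033,c)*1000;print(P.round(1),P.mean(0));print(rect(P/1000))
```

```text
[[507.4 175.8  33. ]
 [499.4 112.   33. ]
 [383.7 188.3  33. ]
 [377.2 123.6  33. ]] [441.95363098 149.92808074  33.        ]
(array([442.3, 149.7]), 124.3, 65.1, -5.8)
```

Request:
apply_moves(moves=[[[0.001,-0.005,0.01,0.3,1.3,-0.7,-1],[0.001,-0.005,0.015,0,0,0,-1],[0,0,0.012,0,0,0,-1],[0,0,0,0,0,0,-1],[0,0,0,0,0,0,-1]]])

```text
time: 10.8
eef_pos: [0.4394, 0.146, 0.0617]
tcp_rot: [0.999, -0.05, 0.002, 0.0]
contact_force: [0.0, -0.2, 0.2]
opening: 1.001
```

```bash
python3 go.py .4346 .1516 .014 -5.3 0
```

```text
pos [0.4394 0.146  0.0617] open 1.001 F [ 0.  -0.2  0.2] q [ 0.1   0.03  2.21 -0.    0.9   1.77] t 10.8
shift mm [-5.5 -5.1 47.7] rot [ 0.02 -0.21 -0.39]
```

Request:
apply_moves(moves=[[[-0.003,-0.0022,0.01,0,-0.1,0,-1],[-0.003,-0.0022,0.013,0,0,0,-1],[0,0,0.01,0,0,0,-1],[0,0,0,0,0,0,-1],[0,0,0,0,0,0,-1]]])

```text
time: 11.3
eef_pos: [0.4356, 0.1504, 0.0285]
tcp_rot: [0.999, -0.05, 0.003, 0.0]
contact_force: [-0.7, 0.7, 0.1]
opening: 1.001
```

```bash
python3 go.py .4342 .1507 .014 -5.7 0
```

```text
pos [0.4356 0.1504 0.0285] open 1.001 F [-0.7  0.7  0.1] q [ 0.11  0.09  2.22 -0.    0.82  1.78] t 11.3
shift mm [-1.5 -0.2 14.4] rot [-0.02 -0.32 -0.09]
```

Request:
apply_moves(moves=[[[-0.0015,0,0.006,0,-0.3,0,-1],[0,0,0.006,0,0,0,-1],[0,0,0.002,0,0,0,-1],[0,0,0,0,0,0,-1],[0,0,0,0,0,0,-1]]])

```text
time: 11.8
eef_pos: [0.4351, 0.1506, 0.0143]
tcp_rot: [0.999, -0.05, 0.001, -0.0]
contact_force: [-0.2, -0.4, 0.0]
opening: 1.001
```

```bash
python3 go.py .4342 .1507 .014 -5.7 0
```

```text
pos [0.4351 0.1506 0.0143] open 1.001 F [-0.2 -0.4  0. ] q [0.11 0.12 2.22 0.   0.79 1.78] t 11.8
shift mm [-0.9 -0.   0.3] rot [-0.04 -0.11 -0.08]
```

Close on the carrier and lift.

Request:
apply_moves(moves=[[[0,0,0,0,0,0,-0.2],[0,0,0,0,0,0,0.1],[0,0,0,0,0,0,0.1],[0,0,0,0,0,0,0.1],[0,0,0,0,0,0,0.1]]], force=40)

```text
time: 12.3
eef_pos: [0.4354, 0.1506, 0.0149]
tcp_rot: [0.999, -0.05, 0.001, -0.0]
contact_force: [-0.4, -0.2, -0.3]
opening: 0.757
```

Request:
apply_moves(moves=[[[0,0,-0.004,0,0,0,0.1],[0,0,-0.008,0,0,0,0.1],[0,0,-0.015,0,0,0,0.1],[0,0,-0.03,0,0,0,0.1],[0,0,-0.04,0,0,0,0.1],[0,0,-0.03,0,0,0,0.1],[0,0,0,0,0,0,0.1],[0,0,0,0,0,0,0.1]]])

```text
time: 13.1
eef_pos: [0.4326, 0.1503, 0.147]
tcp_rot: [0.999, -0.05, -0.001, 0.0]
contact_force: [0.3, -0.4, -1.7]
opening: 0.76
```

```bash
python3 snap.py w8 .024; python3 go.py .556 -.31 .2 90 0;python3 - <<'E'
import cv2
im=cv2.imread('pics/w8.png');cv2.imwrite('pics/w8c.png',cv2.resize(im[60:460,160:500],None,fx=1.5,fy=1.5))
E
```

```text
orange [572. 125.] (array([501.5, -67.9]), 121.1, 53.0, 22.8)
orange [313. 141.] (array([497.8, 146.8]), 53.4, 4.3, 84.8)
blue [574. 115.] (array([510.7, -92.9]), 139.0, 91.1, -2.5)
blue [105. 100.] (array([559.2, 317. ]), 205.0, 21.5, -46.1)
blue [183. 221.] (array([447.8, 260. ]), 31.0, 29.9, -85.6)
blue [199. 289.] (array([387.7, 257.9]), 33.0, 8.3, 51.0)
pos [0.4328 0.1504 0.147 ] open 0.761 F [ 0.6  0.3 -1.6] q [ 0.11 -0.11  2.17  0.    1.09  1.78] t 13.15
shift mm [168.8 445.6 -53.3] rot [-7.000e-02  6.000e-02 -9.578e+01]
```

View pics/w8c.png

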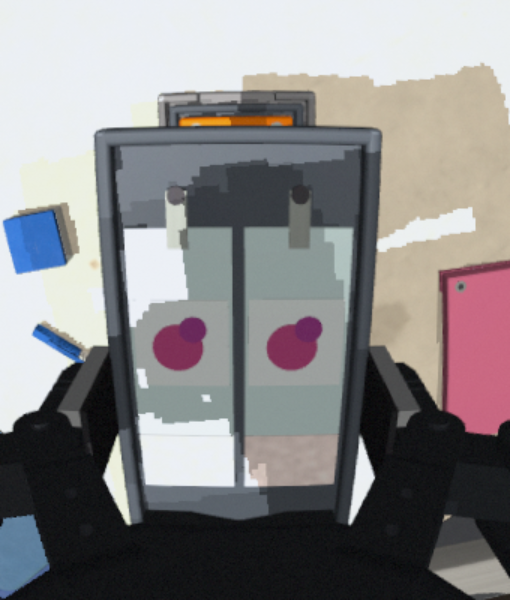

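Carrier held straight, and spacer A stayed behind (orange at wrist (313,141)). Moving toward the easel.

Request:
apply_moves(moves=[[[0.0,0.02,-0.02,0,0,0,0.1],[0.013,0.036,-0.008,0,0,0,0.1],[0.013,0.036,-0.008,0,0,0,0.1],[0.013,0.036,-0.008,0,0,0,0.1],[0.013,0.036,-0.008,0,0,0,0.1],[0.013,0.036,-0.008,0,0,0,0.1],[0.013,0.036,-0.008,0,0,0,0.1],[0.013,0.036,-0.008,0,0,0,0.1],[0.013,0.036,-0.005,0,0,0,0.1],[0.013,0.036,0,0,0,0,0.1],[0.013,0.02,0,0,0,0,0.1],[0,0,0,0,0,0,0.1]]])

```text
time: 14.35
eef_pos: [0.5175, -0.2365, 0.1984]
tcp_rot: [0.999, -0.049, -0.023, -0.006]
contact_force: [1.2, 0.3, -2.1]
opening: 0.761
```

Request:
apply_moves(moves=[[[0,0,0,0,0,-8,0.1],[0,0,0,0,0,-8,0.1],[0,0,0,0,0,-8,0.1],[0,0,0,0,0,-8,0.1],[0,0,0,0,0,-8,0.1],[0,0,0,0,0,-8,0.1],[0,0,0,0,0,-8,0.1],[0,0,0,0,0,-8,0.1],[0,0,0,0,0,-8,0.1],[0,0,0,0,0,-8,0.1],[0,0,0,0,0,-8,0.1],[0,0,0,0,0,-7,0.1]]])

```text
time: 15.55
eef_pos: [0.5039, -0.2203, 0.1694]
tcp_rot: [0.684, 0.728, -0.013, -0.048]
contact_force: [-0.1, 0.1, -1.6]
opening: 0.759
```

```bash
python3 go.py .5554 -.27 .22 90.6 0;python3 go.py .5554 -.27 .22 90.6 48
```

```text
pos [ 0.5039 -0.2203  0.1694] open 0.759 F [-0.1  0.1 -1.6] q [-0.59  0.13  1.88 -0.01  1.23 -0.65] t 15.55
shift mm [-49.9  43.8 -57.2] rot [-4.94 -2.89  2.97]
pos [ 0.5039 -0.2203  0.1694] open 0.759 F [-0.1  0.1 -1.6] q [-0.59  0.13  1.88 -0.01  1.23 -0.65] t 15.55
shift mm [-49.9  43.8 -57.2] rot [-5.87 45.07  0.72]
```

Request:
apply_moves(moves=[[[-0.025,0.022,-0.03,-1.0,0,0,0.1],[-0.025,0.022,-0.03,-1.0,0,0,0.1],[0,0,0,-0.7,5.6,0,0.1],[0,0,0,-0.7,5.6,0,0.1],[0,0,0,-0.7,5.6,0,0.1],[0,0,0,-0.5,5.6,0,0.1],[0,0,0,-0.5,5.6,0,0.1],[0,0,0,-0.5,5.6,0,0.1],[0,0,0,0,5.6,0,0.1],[0,0,0,0,5,0,0.1],[0,0,0,0,0,0,0.1],[0,0,0,0,0,0,0.1]]])

```text
time: 16.75
eef_pos: [0.5466, -0.2531, 0.1959]
tcp_rot: [0.625, 0.652, 0.286, -0.319]
contact_force: [-0.5, 1.3, -1.3]
opening: 0.759
```

```bash
python3 snap.py w9 .024;  python3 go.py .5554 -.27 .14 90.6 48
```

```text
orange [268. 105.] (array([444.1, 139.9]), 115.5, 65.6, 1.4)
blue [561.  48.] (array([1101.5,  504.9]), 541.5, 100.5, -60.0)
blue [368.  56.] (array([577.8, 314.4]), 244.2, 133.8, -22.3)
blue [609. 416.] (array([ 840.4, -306.5]), 36.1, 26.9, -79.0)
blue [632. 406.] (array([ 878.8, -300.7]), 37.6, 27.4, -82.7)
green [605.  13.] (array([1891.1, 1200.1]), 1314.7, 260.9, 34.8)
pos [ 0.5464 -0.2528  0.1957] open 0.76 F [ 0.2  0.7 -2.5] q [-0.81  0.49  1.55  0.53  1.82 -0.92] t 16.8
shift mm [-54.1   9.5  21.5] rot [-2.94 -2.68  0.49]
```

View pics/w9.png

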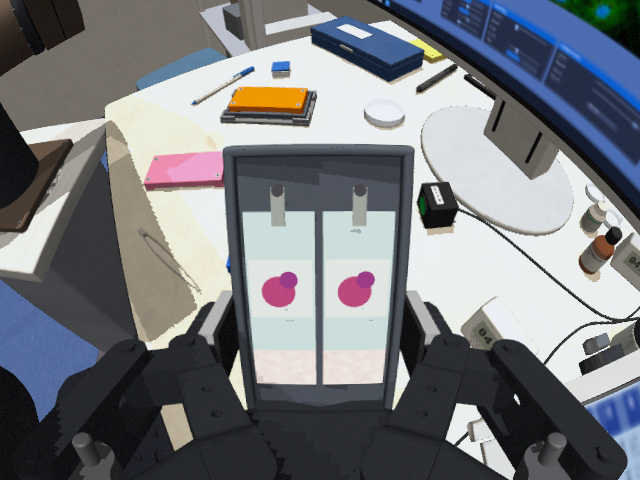

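The carrier is held tilted over the easel with its slides outward. The orange spacer A is still in the cradle at (268,104).

Request:
apply_moves(moves=[[[-0.013,0.0025,0.005,-1,-1,0.2,0.1],[-0.013,0.0025,0.005,-1,-1,0.2,0.1],[-0.013,0.0025,0.005,-1,-0.7,0.1,0.1],[-0.013,0.002,0.005,0,0,0,0.1],[0,0,0,0,0,0,0.1],[0,0,0,0,0,0,0.1]]])

```text
time: 17.4
eef_pos: [0.5578, -0.2687, 0.1445]
tcp_rot: [0.642, 0.653, 0.283, -0.284]
contact_force: [-1.0, 1.7, -1.7]
opening: 0.758
```

```bash
python3 go.py .5554 -.27 .14 90.6 48
python3 - <<'E'
from h import *
im=ctrl.read_camera("side");cv2.imwrite("pics/s1.png",cv2.resize(im[200:380,200:420],None,fx=3.4,fy=3.3)[:,:,::-1])
o=np.array([.5555,-.2766,0]);ex=np.array([-.0105,1,0]);ey=np.array([-1,-.0105,0]);ez=np.array([0,0,1])
f=lambda x,y,z:o+(x*ex+y*ey+z*ez)/1000
for n,p in dict(bar=(23,0,65),barL=(23,28,65),barR=(23,-28,65),lipL=(-50,50,20),lipR=(-50,-50,20),pl0=(-56,50,6),pl1=(-56,-50,6),pl2=(68,50,6),pl3=(68,-50,6)).items():
    q=proj("side",f(*p))[0];print(n,q.round(1),((q-[200,200])*[3.4,3.3]).round())
E
```

```text
pos [ 0.5578 -0.2687  0.1445] open 0.758 F [-1.   1.7 -1.7] q [-0.82  0.54  1.56  0.52  1.7  -0.95] t 17.4
shift mm [-4.2 -2.5  2.1] rot [0.   0.71 0.37]
bar [301.  299.5] [343. 328.]
barL [287.2 299.7] [296. 329.]
barR [314.9 299.4] [391. 328.]
lipL [274.9 340.2] [255. 463.]
lipR [326.5 339.7] [430. 461.]
pl0 [275.1 348. ] [255. 488.]
pl1 [326.6 347.4] [430. 486.]
pl2 [279.  311.1] [269. 367.]
pl3 [325.5 310.6] [427. 365.]
```

View pics/s1.png

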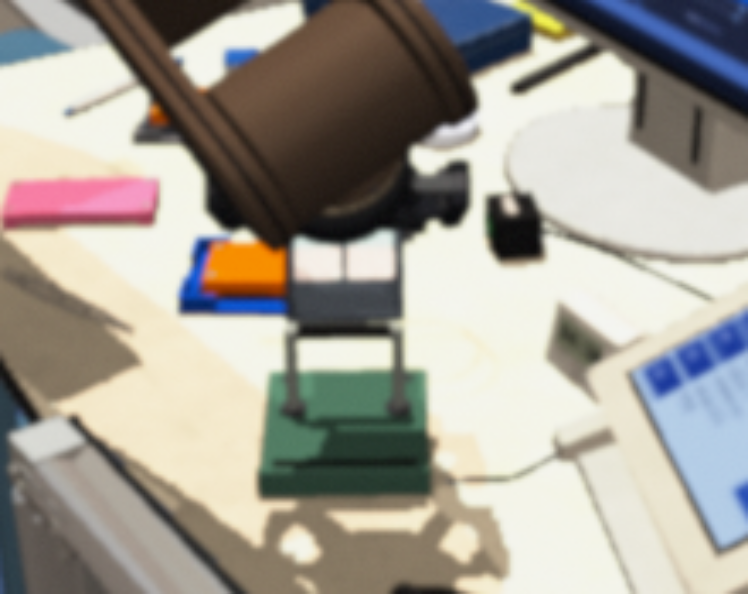

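The side view has the easel lip at crop row 460, the bar at row 330 and the carrier centred over it (288–402 against bar centre 345), so I descend vertically.

Request:
apply_moves(moves=[[[-0.004,-0.0025,0.002,0,0.7,0.3,0.1],[-0.0149,0,0.0134,0,0,0,0.1],[-0.0149,0,0.0134,0,0,0,0.1],[-0.0149,0,0.0134,0,0,0,0.1],[-0.006,0,0.005,0,0,0,0.1],[0,0,0,0,0,0,0.1],[0,0,0,0,0,0,0.1]]])

```text
time: 18.15
eef_pos: [0.5546, -0.2696, 0.0646]
tcp_rot: [0.642, 0.649, 0.286, -0.29]
contact_force: [1.0, 0.9, -2.0]
opening: 0.761
```

```bash
python3 go.py .5554 -.27 .043 90.6 48
```

```text
pos [ 0.5546 -0.2696  0.0646] open 0.761 F [ 1.   0.9 -2. ] q [-0.83  0.65  1.57  0.52  1.61 -1.01] t 18.15
shift mm [-16.3   0.8  14.1] rot [-0.09 -0.13 -0.02]
```

Request:
apply_moves(moves=[[[-0.005,0.0004,0.0045,0,0,0,0.1],[-0.004,0.0004,0.0036,0,0,0,0.1],[-0.002,0,0.0018,0,0,0,0.1],[0,0,0,0,0,0,0.1],[0,0,0,0,0,0,0.1]]])

```text
time: 18.65
eef_pos: [0.5566, -0.2705, 0.0505]
tcp_rot: [0.642, 0.65, 0.286, -0.289]
contact_force: [0.0, 0.1, -1.1]
opening: 0.758
```

```bash
python3 go.py .5554 -.27 .041 90.6 48
```

```text
pos [ 0.5566 -0.2705  0.0505] open 0.758 F [ 0.   0.1 -1.1] q [-0.82  0.67  1.56  0.52  1.59 -1.02] t 18.65
shift mm [-6.7 -1.2  6.8] rot [0.02 0.02 0.11]
```

Steps of about 2 mm down with force watch.

Request:
apply_moves(moves=[[[-0.003,-0.0006,0.003,0,0,0,0.1],[-0.0015,-0.0004,0.0015,0,0,0,0.1],[0,0,0,0,0,0,0.1],[0,0,0,0,0,0,0.1]]])

```text
time: 19.05
eef_pos: [0.5558, -0.2705, 0.0444]
tcp_rot: [0.642, 0.65, 0.286, -0.288]
contact_force: [-0.1, 0.1, -2.2]
opening: 0.759
```

```bash
python3 go.py .5554 -.27 .041 90.6 48
```

```text
pos [ 0.5558 -0.2705  0.0444] open 0.759 F [-0.1  0.1 -2.2] q [-0.83  0.68  1.57  0.52  1.58 -1.02] t 19.05
shift mm [-2.2 -0.4  2.7] rot [0.06 0.09 0.15]
```

Request:
apply_moves(moves=[[[-0.0012,0,0.0012,0,0,0,0.1],[0,0,0,0,0,0,0.1],[0,0,0,0,0,0,0.1]]])

```text
time: 19.35
eef_pos: [0.5559, -0.2705, 0.0427]
tcp_rot: [0.642, 0.65, 0.286, -0.288]
contact_force: [0.0, -0.4, -2.1]
opening: 0.758
```

Request:
apply_moves(moves=[[[-0.0008,0,0.0008,0,0,0,0.1],[0,0,0,0,0,0,0.1],[0,0,0,0,0,0,0.1]]])

```text
time: 19.65
eef_pos: [0.5561, -0.2708, 0.0422]
tcp_rot: [0.642, 0.65, 0.287, -0.288]
contact_force: [-0.8, 0.6, -2.0]
opening: 0.76
```

Request:
apply_moves(moves=[[[-0.001,0,0.001,0,0,0,0.1],[-0.0005,0,0.0005,0,0,0,0.1],[0,0,0,0,0,0,0.1]]])

```text
time: 19.95
eef_pos: [0.5563, -0.271, 0.0418]
tcp_rot: [0.641, 0.651, 0.287, -0.288]
contact_force: [-1.0, -0.2, -0.5]
opening: 0.76
```

Request:
apply_moves(moves=[[[-0.001,0,0.001,0,0,0,0.1],[-0.0005,0,0.0005,0,0,0,0.1],[0,0,0,0,0,0,0.1]]])

```text
time: 20.25
eef_pos: [0.5563, -0.2711, 0.0416]
tcp_rot: [0.641, 0.65, 0.288, -0.289]
contact_force: [-0.5, 0.1, -0.6]
opening: 0.758
```

Request:
apply_moves(moves=[[[0,0,0.0015,0,0,0,0.1],[0,0,0.001,0,0,0,0.1],[0,0,0,0,0,0,0.1]]])

```text
time: 20.55
eef_pos: [0.5564, -0.2711, 0.0416]
tcp_rot: [0.641, 0.651, 0.287, -0.288]
contact_force: [-0.1, 0.5, 1.8]
opening: 0.759
```

```bash
python3 go.py .5554 -.27 .041 90.6 48
```

```text
pos [ 0.5564 -0.2711  0.0416] open 0.759 F [-0.1  0.5  1.8] q [-0.83  0.69  1.56  0.52  1.58 -1.03] t 20.55
shift mm [ 0.3 -1.   1.3] rot [0.08 0.04 0.29]
```

Request:
apply_moves(moves=[[[0.001,0,0.0012,0,0,0,0.1],[0.0005,0,0.0005,0,0,0,0.1],[0,0,0,0,0,0,0.1]]])

```text
time: 20.85
eef_pos: [0.5564, -0.2712, 0.0416]
tcp_rot: [0.642, 0.652, 0.286, -0.285]
contact_force: [-1.4, -1.3, 3.1]
opening: 0.76
```

Request:
apply_moves(moves=[[[0,0,0.001,0,0,0,0.1],[0,0,0,0,0,0,0.1]]])

```text
time: 21.05
eef_pos: [0.5564, -0.2711, 0.0416]
tcp_rot: [0.642, 0.652, 0.286, -0.285]
contact_force: [-0.7, -2.4, 2.4]
opening: 0.761
```

Request:
apply_moves(moves=[[[0,0,0,0,0,0,-0.5],[0,0,0,0,0,0,-0.55],[0,0,0,0,0,0,-0.6],[0,0,0,0,0,0,-0.7],[0,0,0,0,0,0,-0.8],[0,0,0,0,0,0,-0.9],[0,0,0,0,0,0,-1],[0,0,0,0,0,0,-1]]])

```text
time: 21.85
eef_pos: [0.5566, -0.2674, 0.0379]
tcp_rot: [0.642, 0.651, 0.286, -0.287]
contact_force: [0.2, 0.1, 0.1]
opening: 0.995
```

Request:
apply_moves(moves=[[[0,0,-0.008,0,0,0,-1],[0,0,-0.015,0,0,0,-1],[0,0,-0.02,0,0,0,-1],[0,0,-0.03,0,0,0,-1],[0,0,-0.03,0,0,0,-1],[0,0,0,0,0,0,-1]]])

```text
time: 22.45
eef_pos: [0.5571, -0.3498, 0.113]
tcp_rot: [0.642, 0.652, 0.286, -0.285]
contact_force: [0.2, -0.7, 0.6]
opening: 1.0
```

```bash
python3 snap.py w10 .024;  python3 go.py .5 -.2 .25 90.6 0
python3 - <<'E'
import cv2;from h import *
im=cv2.imread('pics/w10.png');s=ctrl.read_camera("side")[:,:,::-1]
cv2.imwrite('pics/c10.png',np.hstack([cv2.resize(im,(400,300)),cv2.resize(s[230:380,210:410],(400,300))]))
E
```

```text
orange [243.   9.] (array([443.8, 148.2]), 112.6, 65.0, -4.9)
orange [287. 117.] (array([ 522.4, -126.1]), 120.0, 54.9, 22.9)
blue [274. 120.] (array([ 510.6, -104.1]), 140.2, 95.5, -2.7)
blue [604. 260.] (array([ 828.7, -276.4]), 39.7, 30.3, -78.8)
blue [627. 248.] (array([ 870.8, -264. ]), 42.0, 35.1, -80.3)
blue [579. 269.] (array([ 791.8, -287.1]), 38.0, 26.2, -79.9)
green [316. 285.] (array([ 556.4, -272.3]), 122.9, 104.1, -89.2)
pos [ 0.5567 -0.348   0.1113] open 1.002 F [-0.1 -0.   1.1] q [-0.89  0.68  1.41  0.48  1.74 -1.  ] t 22.5
shift mm [202.8 -54.2  16.8] rot [  0.18 -47.8    0.22]
```

View pics/c10.png

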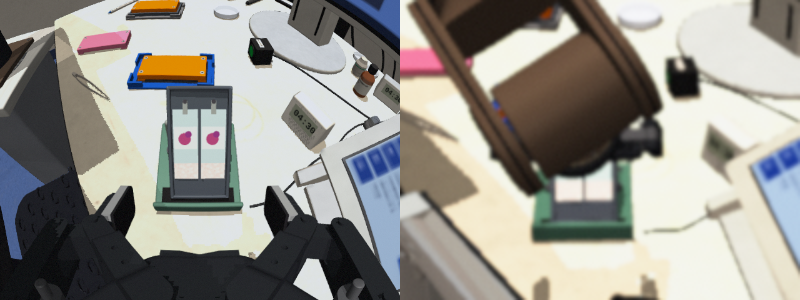

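The carrier stands behind the lip with its slides outward and its back on the bar, clear of the gripper. Now I go back for spacer A.

Request:
apply_moves(moves=[[[0.02,0,-0.02,0,0,0,-1],[0.025,0,-0.025,0,0,0,-1],[0.03,0,-0.027,0,0,0,-1],[0.03,0,-0.027,0,0,0,-1],[0.015,0,-0.013,0,0,0,-1],[0,0,0,0,-8,0,-1],[0,0,0,0,-8,0,-1],[0,0,0,0,-8,0,-1],[0,0,0,0,-8,0,-1],[0,0,0,0,-8,0,-1],[0,0,0,0,-8,0,-1],[0,0,0,0,0,0,-1]]])

```text
time: 23.75
eef_pos: [0.5513, -0.3358, 0.2546]
tcp_rot: [0.699, 0.715, -0.009, -0.008]
contact_force: [0.5, -0.3, -1.3]
opening: 0.998
```

```bash
python3 go.py .4426 .1509 .17 -5.3 0;python3 go.py .4426 .1509 .17 90 0
```

```text
pos [ 0.5513 -0.3358  0.2546] open 0.998 F [ 0.5 -0.3 -1.3] q [-0.7   0.22  1.62 -0.02  1.33 -0.72] t 23.75
shift mm [489.2 -95.2  86.6] rot [-1.03  1.24 96.63]
pos [ 0.5513 -0.3358  0.2546] open 0.998 F [ 0.5 -0.3 -1.3] q [-0.7   0.22  1.62 -0.02  1.33 -0.72] t 23.75
shift mm [489.2 -95.2  86.6] rot [-1.43  0.06  1.33]
```

Request:
apply_moves(moves=[[[0.03,-0.006,0,-0.5,0,0,-1],[0.042,-0.008,0.005,-0.5,0,0,-1],[0.042,-0.008,0.005,0,0,0,-1],[0.042,-0.008,0.005,0,0,0,-1],[0.042,-0.008,0.005,0,0,0,-1],[0.042,-0.008,0.005,0,0,0,-1],[0.042,-0.008,0.005,0,0,0,-1],[0.042,-0.008,0.005,0,0,0,-1],[0.042,-0.008,0.005,0,0,0,-1],[0.042,-0.008,0.005,0,0,0,-1],[0.03,-0.006,0,0,0,0,-1],[0,0,0,0,0,0,-1]]])

```text
time: 24.95
eef_pos: [0.4442, 0.1176, 0.1966]
tcp_rot: [0.701, 0.713, -0.005, -0.029]
contact_force: [0.1, -0.7, 0.5]
opening: 0.999
```

Request:
apply_moves(moves=[[[0,0,0,0,0,8,-1],[0,0,0,0,0,8,-1],[0,0,0,0,0,8,-1],[0,0,0,0,0,8,-1],[0,0,0,0,0,8,-1],[0,0,0,0,0,8,-1],[0,0,0,0,0,8,-1],[0,0,0,0,0,8,-1],[0,0,0,0,0,8,-1],[0,0,0,0,0,8,-1],[0,0,0,0,0,8,-1],[0,0,0,0,0,7,-1]]])

```text
time: 26.15
eef_pos: [0.4412, 0.1074, 0.183]
tcp_rot: [0.996, -0.074, -0.046, -0.019]
contact_force: [-0.3, 0.1, -0.5]
opening: 1.002
```

```bash
python3 snap.py w11 .024; python3 go.py .4426 .1509 .10 -5.3 0
```

```text
orange [275. 204.] (array([444.3, 150.9]), 113.0, 54.4, -4.9)
orange [544.  99.] (array([511.2, -93.6]), 110.0, 53.2, -2.6)
blue [535.  96.] (array([510.5, -94.4]), 139.1, 88.0, -2.6)
blue [163. 214.] (array([447.8, 260.3]), 31.0, 30.3, -87.2)
green [629.  55.] (array([ 555.2, -225.1]), 98.9, 41.2, -0.9)
pos [0.4411 0.1072 0.1828] open 0.999 F [ 0.1 -0.1  0.4] q [-0.01 -0.12  2.11  0.05  1.25  1.7 ] t 26.2
shift mm [  2.8 -40.9  84.2] rot [-1.89  5.36 -3.4 ]
```

Request:
apply_moves(moves=[[[0.001,-0.012,0.02,-1,2.7,-1.7,-1],[0.001,-0.012,0.025,-0.9,2.7,-1.3,-1],[0,-0.012,0.02,0,0,0,-1],[0,-0.005,0.01,0,0,0,-1],[0,0,0,0,0,0,-1],[0,0,0,0,0,0,-1]]])

```text
time: 26.8
eef_pos: [0.4465, 0.1449, 0.1036]
tcp_rot: [0.999, -0.047, -0.002, 0.001]
contact_force: [-0.4, -0.2, -0.3]
opening: 1.002
```

```bash
python3 snap.py w12 .024; python3 go.py .4438 .1509 .03 -5 0
```

```text
orange [312. 243.] (array([444.6, 150.8]), 113.1, 54.3, -5.1)
orange [607. 126.] (array([511.2, -91.6]), 109.0, 53.4, -2.6)
blue [595. 137.] (array([510.7, -90.5]), 139.2, 89.1, -2.5)
blue [159. 255.] (array([447.6, 260.2]), 31.0, 30.4, -86.3)
pos [0.4466 0.1449 0.1038] open 1.0 F [-1.  -0.1  0.2] q [ 0.1  -0.02  2.17 -0.    1.    1.76] t 26.85
shift mm [-3.1 -5.8 73.8] rot [ 0.07  0.23 -0.41]
```

Request:
apply_moves(moves=[[[-0.001,-0.003,0.02,0,0.2,-0.2,-1],[-0.001,-0.0025,0.025,0,0,-0.1,-1],[-0.001,0,0.015,0,0,0,-1],[-0.001,0,0.004,0,0,0,-1],[0,0,0,0,0,0,-1],[0,0,0,0,0,0,-1]]])

```text
time: 27.45
eef_pos: [0.4506, 0.1488, 0.0456]
tcp_rot: [0.999, -0.045, 0.007, -0.0]
contact_force: [0.1, -0.5, -0.1]
opening: 1.008
```

```bash
python3 go.py .4438 .1509 .013 -5 0
```

```text
pos [0.4506 0.1488 0.0456] open 1.008 F [ 0.1 -0.5 -0.1] q [ 0.11  0.09  2.19 -0.    0.85  1.77] t 27.45
shift mm [-7.4 -1.4 32.5] rot [-0.08 -0.79 -0.2 ]
```

Request:
apply_moves(moves=[[[-0.004,-0.0007,0.008,0,-0.8,0,-1],[-0.004,-0.0007,0.009,0,0,0,-1],[-0.001,0,0.006,0,0,0,-1],[0,0,0,0,0,0,-1],[0,0,0,0,0,0,-1]]])

```text
time: 27.95
eef_pos: [0.443, 0.1513, 0.023]
tcp_rot: [0.999, -0.045, 0.002, -0.001]
contact_force: [0.1, 0.1, -0.3]
opening: 0.999
```

```bash
python3 go.py .4438 .1509 .013 -5 0
```

```text
pos [0.443  0.1513 0.023 ] open 0.999 F [ 0.1  0.1 -0.3] q [0.11 0.12 2.21 0.   0.81 1.77] t 27.95
shift mm [ 0.8  0.4 10. ] rot [-0.14 -0.17 -0.19]
```

Request:
apply_moves(moves=[[[0.0008,-0.0004,0.004,0,-0.15,0,-1],[0,0,0.004,0,0,0,-1],[0,0,0.0012,0,0,0,-1],[0,0,0,0,0,0,-1],[0,0,0,0,0,0,-1]]])

```text
time: 28.45
eef_pos: [0.4443, 0.1517, 0.0132]
tcp_rot: [0.999, -0.045, 0.0, -0.001]
contact_force: [-0.6, 0.1, 0.1]
opening: 1.003
```

```bash
python3 go.py .4438 .1509 .013 -5 0
```

```text
pos [0.4443 0.1517 0.0132] open 1.003 F [-0.6  0.1  0.1] q [0.11 0.15 2.2  0.   0.79 1.77] t 28.45
shift mm [-0.5  0.9  0.2] rot [-0.14 -0.04 -0.19]
```

Request:
apply_moves(moves=[[[0,0.0009,0,0,0,0,-1],[0,0,0,0,0,0,0.4],[0,0,0,0,0,0,0.4],[0,0,0,0,0,0,0.4],[0,0,0,0,0,0,0.4],[0,0,0,0,0,0,0.4]]], force=35)

```text
time: 29.05
eef_pos: [0.4448, 0.1508, 0.0139]
tcp_rot: [0.999, -0.045, 0.001, -0.001]
contact_force: [-0.6, -0.5, -0.8]
opening: 0.617
```

Request:
apply_moves(moves=[[[0,0,-0.004,0,0,0,0.4],[0,0,-0.008,0,0,0,0.4],[0,0,-0.015,0,0,0,0.4],[0,0,-0.03,0,0,0,0.4],[0,0,-0.035,0,0,0,0.4],[0,0,-0.02,0,0,0,0.4],[0,0,0,0,0,0,0.4],[0,0,0,0,0,0,0.4]]])

```text
time: 29.85
eef_pos: [0.4429, 0.1504, 0.1312]
tcp_rot: [0.999, -0.045, -0.0, -0.001]
contact_force: [-0.7, 0.1, -0.6]
opening: 0.616
```

```bash
python3 snap.py w13 .042; python3 go.py .5104 -.0986 .15 -2.6 0
```

```text
orange [303. 262.] (array([394.2, 156.4]), 186.1, 93.6, -5.2)
orange [584. 143.] (array([505.3, -50.9]), 108.1, 43.5, 17.9)
blue [585. 129.] (array([510.6, -92.7]), 139.2, 91.8, -2.5)
blue [106.  96.] (array([562. , 313.2]), 200.3, 22.4, -47.0)
blue [179. 237.] (array([447.8, 260.2]), 30.1, 30.0, -86.1)
blue [195. 306.] (array([388.7, 258.4]), 30.4, 8.7, 50.9)
green [20. 10.] (array([679.3, 408.9]), 34.1, 21.4, 63.0)
pos [0.443  0.1504 0.1311] open 0.614 F [ 0.1  0.2 -0.3] q [ 0.11 -0.07  2.16  0.    1.05  1.77] t 29.9
shift mm [ 89.7 241.9 -19.5] rot [-0.13  0.02 -2.59]
```

Run:
```python
from h import *
import json
for n,off in(("w4",.0111),("w13",.0101)):
    im=cv2.imread(f'pics/{n}.png')[:,:,::-1].copy();m=mask(im,"orange");c=json.load(open(f'pics/{n}.json'))
    b=blobs(m,3000)[0];S=m*0;cv2.drawContours(S,[b.reshape(-1,1,2)],-1,255,-1)
    rows=[np.where(S[:,u])[0][0] for u in(270,300,320,340,370)];print(n,rows)
    # wrist tcp in camera frame is fixed: camera 0.144 behind TCP
    z=c["cam_to_world"][2][3]-.144+off
    P=plane("wrist",np.c_[(270,300,320,340,370),rows],z,c);print((P*1000).round(1).tolist(),z)
```

```text
w4 [np.int64(174), np.int64(173), np.int64(173), np.int64(173), np.int64(174)]
[[501.1, 164.0, 126.5], [500.3, 153.2, 126.5], [499.7, 146.0, 126.5], [499.0, 138.9, 126.5], [497.8, 128.1, 126.5]] 0.1264943074096879
w13 [np.int64(177), np.int64(177), np.int64(177), np.int64(177), np.int64(177)]
[[501.1, 164.1, 140.8], [500.0, 153.2, 140.8], [499.4, 145.9, 140.8], [498.7, 138.7, 140.8], [497.9, 127.8, 140.8]] 0.14078764957015252
```

Request:
apply_moves(moves=[[[0.0113,0.0302,-0.004,0,0,-0.33,0.4],[0.0113,0.0302,-0.004,0,0,-0.33,0.4],[0.0113,0.0302,-0.004,0,0,-0.33,0.4],[0.0113,0.0302,-0.004,0,0,-0.33,0.4],[0.0113,0.0302,-0.003,0,0,-0.33,0.4],[0.0113,0.0302,-0.003,0,0,-0.33,0.4],[0.0113,0.0302,0,0,0,-0.33,0.4],[0.006,0.02,0,0,0,-0.3,0.4],[0,0,0,0,0,0,0.4],[0,0,0,0,0,0,0.4]]])

```text
time: 30.9
eef_pos: [0.5041, -0.0929, 0.1336]
tcp_rot: [1.0, -0.021, -0.016, -0.005]
contact_force: [-0.6, -0.7, -2.0]
opening: 0.616
```

```bash
python3 go.py .5112 -.0986 .06 -2.6 0
```

```text
pos [ 0.5041 -0.0929  0.1336] open 0.616 F [-0.6 -0.7 -2. ] q [-0.38  0.05  2.03 -0.    1.09  1.23] t 30.9
shift mm [ 9.6  6.  73.3] rot [-0.52  1.79  0.23]
```

Request:
apply_moves(moves=[[[0.004,0.003,0.02,-0.5,1.7,0.2,0.4],[0.003,0.002,0.025,0,0,0,0.4],[0,0,0.015,0,0,0,0.4],[0,0,0.006,0,0,0,0.4],[0,0,0,0,0,0,0.4],[0,0,0,0,0,0,0.4]]])

```text
time: 31.5
eef_pos: [0.507, -0.0914, 0.0621]
tcp_rot: [1.0, -0.02, -0.004, -0.002]
contact_force: [-0.7, -0.0, -0.4]
opening: 0.616
```

```bash
python3 go.py .5115 -.0986 .035 -2.6 0
```

```text
pos [ 0.507  -0.0914  0.0621] open 0.616 F [-0.7 -0.  -0.4] q [-0.38  0.15  2.08  0.    0.92  1.23] t 31.5
shift mm [ 4.9  7.1 27. ] rot [-0.22  0.41  0.32]
```

Request:
apply_moves(moves=[[[0.002,0.003,0.005,-0.2,0.4,0.3,0.4],[0.001,0.003,0.008,0,0,0,0.4],[0,0.001,0.005,0,0,0,0.4],[0,0,0,0,0,0,0.4],[0,0,0,0,0,0,0.4]]])

```text
time: 32.0
eef_pos: [0.5117, -0.0995, 0.045]
tcp_rot: [1.0, -0.023, 0.003, 0.001]
contact_force: [-0.2, -0.0, -1.5]
opening: 0.62
```

```bash
python3 go.py .5115 -.0986 .0235 -2.6 0; python3 snap.py w14 .045
python3 - <<'E'
import cv2
im=cv2.imread('pics/w14.png');cv2.imwrite('pics/w14c.png',cv2.resize(im[60:360,160:500],None,fx=2,fy=2))
E
```

```text
pos [ 0.5117 -0.0995  0.045 ] open 0.62 F [-0.2 -0.  -1.5] q [-0.39  0.19  2.08  0.    0.87  1.23] t 32.0
shift mm [-0.4 -0.9 21.5] rot [ 0.09 -0.29  0.02]
orange [310. 256.] (array([512.4, -98.4]), 117.2, 57.9, -2.4)
blue [318. 196.] (array([543.9, -99.5]), 81.5, 75.3, 87.4)
blue [254. 364.] (array([459.7, -57.8]), 34.3, 6.1, -2.4)
blue [384. 365.] (array([ 455.6, -133.8]), 32.8, 5.2, -2.8)
green [577. 181.] (array([ 556.2, -262.5]), 109.2, 98.9, -89.0)
green [205.   6.] (array([654.8, -47.2]), 24.4, 8.3, 84.4)
```

Request:
apply_moves(moves=[[[-0.0003,-0.001,0.006,0,-0.3,0,0.4],[0,0,0.006,0,0,0,0.4],[0,0,0.003,0,0,0,0.4],[0,0,0,0,0,0,0.4],[0,0,0,0,0,0,0.4]]])

```text
time: 32.55
eef_pos: [0.5115, -0.0984, 0.0288]
tcp_rot: [1.0, -0.023, -0.0, 0.001]
contact_force: [-0.7, 0.5, -0.3]
opening: 0.618
```

```bash
python3 go.py .5115 -.0983 .0235 -2.6 0
```

```text
pos [ 0.5115 -0.0984  0.0288] open 0.618 F [-0.7  0.5 -0.3] q [-0.38  0.22  2.08 -0.    0.85  1.23] t 32.55
shift mm [-0.  -0.1  5.3] rot [0.09 0.03 0.02]
```

Request:
apply_moves(moves=[[[0,0,0.003,0,0,0,0.4],[0,0,0.0015,0,0,0,0.4],[0,0,0,0,0,0,0.4],[0,0,0,0,0,0,0.4]]])

```text
time: 32.95
eef_pos: [0.5117, -0.0984, 0.0242]
tcp_rot: [1.0, -0.023, -0.0, 0.001]
contact_force: [0.3, 0.2, -1.7]
opening: 0.616
```

```bash
python3 go.py .5115 -.0983 .0235 -2.6 0
```

```text
pos [ 0.5117 -0.0984  0.0242] open 0.616 F [ 0.3  0.2 -1.7] q [-0.38  0.23  2.08 -0.    0.84  1.23] t 32.95
shift mm [-0.2 -0.1  0.7] rot [0.1  0.   0.02]
```

Request:
apply_moves(moves=[[[0,0,0.001,0,0,0,0.4],[0,0,0,0,0,0,0.4],[0,0,0,0,0,0,0.0],[0,0,0,0,0,0,-0.4],[0,0,0,0,0,0,-0.8],[0,0,0,0,0,0,-1],[0,0,-0.02,0,0,0,-1],[-0.005,-0.005,-0.04,0,0,0,-1],[-0.01,-0.01,-0.045,0,0,0,-1],[-0.01,-0.01,-0.045,0,0,0,-1],[0,0,-0.02,0,0,0,-1],[0,0,0,0,0,0,-1]]])

```text
time: 34.15
eef_pos: [0.4871, -0.0713, 0.1999]
tcp_rot: [1.0, -0.023, -0.0, 0.001]
contact_force: [0.0, 0.2, 0.2]
opening: 1.002
```

```bash
python3 go.py .5115 -.0983 .0235 -2.6 0; python3 snap.py w15 .033
python3 - <<'E'
import cv2;from h import *
w=cv2.imread('pics/w15.png');s=ctrl.read_camera("side")[:,:,::-1];e=ctrl.read_camera("scene")[:,:,::-1]
cv2.imwrite('pics/f.png',np.vstack([np.hstack([w[100:300,200:600],cv2.resize(w[120:260,300:440],(200,200))]),np.hstack([cv2.resize(s[220:370,210:360],(300,300)),cv2.resize(e[200:350,270:420],(300,300))])]))
E
```

```text
pos [ 0.4871 -0.0713  0.1999] open 1.002 F [0.  0.2 0.2] q [-0.35 -0.09  2.05 -0.    1.19  1.27] t 34.15
shift mm [ 25.6  25.6 176.4] rot [ 0.07  0.01 -0.02]
orange [345. 193.] (array([511.7, -97.2]), 111.2, 53.4, -2.7)
blue [347. 181.] (array([510.7, -97.5]), 139.1, 81.5, -2.6)
blue [16. 82.] (array([657.3, 261. ]), 90.2, 18.9, 44.0)
blue [ 40. 261.] (array([447.6, 261. ]), 32.1, 30.1, -85.6)
green [516. 134.] (array([ 556.1, -276.1]), 135.1, 101.5, -89.2)
```

View pics/f.png

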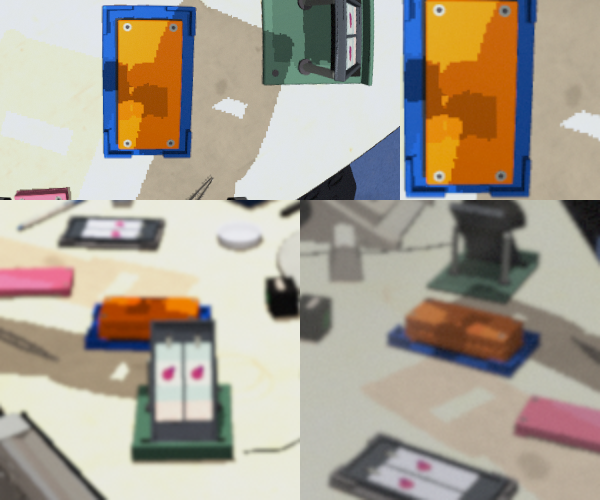

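The spacers sit square in the tray: A at (511.7, −97.2) mm, yaw −2.7°, against B at (511.5, −96.6) mm, yaw −2.6°. The carrier leans on the easel with its slides outward, and the lower carrier is in its cradle. I'm handing in.

```bash
python3 -c "
from plant import ctrl
print(ctrl.sign_off())"
```

```text
the job is handed in; nothing more can be done
None
```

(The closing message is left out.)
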